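# Bring a dish under the guide plate and hold a probe in the guide hole

## Robot

A 6-joint arm with a two-finger parallel gripper is mounted at the origin on a cart in front of the work surface, level with it; the furniture and walls round the work are solid. World frame = base frame: x ahead of the robot, y to its left, z up, the work surface at z = 0. Lengths are in mm, angles in rad, forces in N, time in s.
With the tool pointing down it reaches from about 350 to 775 mm from the base axis. Payload 7.3 kg.
Tool frame: the origin (TCP) lies at the very end of the fingers, on their centre line; the grasp point (between the pads) lies 19 mm behind it; z points along the fingers, y is the line along which they close (so a half turn about z gives the same grasp; the last joint's range is limited). The gripper opens to 92 mm and grips with 3 to 60 N. Pads are 19 mm wide; open, the fingers measure 130 mm over their backs; the gripper's body (75 mm by 190 mm) begins 47 mm behind the grasp point.
Start: joints at [-1.299, 0.342, 1.524, -0, 1.275, -0.146], TCP at [213.043, -479.852, 226.741] pointing down, gripper open.
Joint ranges: [-2.53, 2.53], [-0.77, 2.02], [0.04, 2.7], [-1, 4.14], [0.28, 2.66], [-3.11, 3.11]. Speed limits (rad/s): [2.57, 2.57, 3.14, 3.14, 3.14, 3.14].

## Interface

Orientations are given as [roll, pitch, yaw] about the fixed x, y, z axes, in that order (R = Rz(yaw) Ry(pitch) Rx(roll)).
In Python, from plant import bot gives the robot as it stands.
- The arm moves only by the tool jog_arm, never from a script. Its argument "targets" is a list of rows, each an object with "xyz": the shift along the tool's x, y, z as a fraction of full scale, a list of three; "spin": the turn about the tool's z as a fraction of full scale. In form: [{"xyz": [x, y, z], "spin": spin}, ...]. A call has exactly 10 rows; each row shifts and turns the commanded pose from where the row before left it, along the tool's axes as they then stand; what a row does not reach is not made up. Full scale, the value 1, is 80 mm for a shift and 0.1 rad for a turn. A row lasts 1/8 s, in which the tool goes at most 62.5 mm and 10.7 degrees, less where a joint would pass 70% of its speed; a pose out of reach is approached as far as the arm can. A call with a number of a shift or a turn outside -1 to 1 is refused whole. A call with a gripper value outside its range is refused whole. "gripper" is the opening in per cent of the stroke, from 0 (shut) to 100 (fully open), set as the call begins (left out, the last holds). The fingers move at their own pace and stop on an object; the grip force is fixed at half the most. Time passes only in rows, so rows that do not move let the fingers close, or fill a call up. It gives the time, the measured TCP pose, the force, the opening and the grip force at its end, in the units of the state.
- bot.get_obs(): the state, without advancing time (a new reading comes with each control period).
- bot.capture(name): name is "side" or "top"; returns the picture (400x640x3 uint8, blue, green, red); there is no depth.
- bot.get_calibration(name): a dict with "vfov" (degrees; the focal length in pixels is half the picture's height over the tangent of half this angle, whatever the lens; pixels are square), "cx", "cy" (the principal point, pixels), "eye" and "rotation" of the camera in the world. Camera axes: x right, y down, z forward; pixel columns grow to the right and rows downward; lengths in mm; the calibration is good to about 2 mm. A picture is of the moment at which its call begins. get_calibration takes no time and is no camera call.
- bot.close_job(): hands the job in; it is judged then, once.
The state is a dict: "time": time; "joint_positions": joint angles; "dq": joint speeds; "tau": joint torques, N m; "tool_pos": TCP position; "tcp_rot": TCP orientation; "contact_force": force on the tool from outside, world axes, zero at the start; "moment": the same for the moment, N m; "grip_width": finger opening in mm; "finger_force": force on a finger pad.
Only numpy, scipy, OpenCV 4.12 (cv2) and the standard library are available. Lean on these libraries where they do the work, as an engineer would, in place of code of your own. Each camera call takes 0.05 s, during which the arm holds its last target. There are 200 camera calls.

## Task

Slide the tray with the covered sample dish into the measuring fixture, fully home against the back stop. Then take the probe out of its stand and lower its rod through the guide hole without touching the fixture or the dish, until the tip hangs in the open space between the plate and the dish, and finish there with the probe in the grip, held motionless, upright and centred in the hole to within 4 mm. Keep the dish in the tray and leave everything else where it stands.

Things in the scene. Friction and masses are not known exactly. Their poses are not given: they have to be found in the camera images.
- fixture: Bare aluminium fixture fixed to the bench, 95 mm long (x), 106 mm wide (y), feet to y = +-67 mm: a level plate (underside 42 mm, top 52 mm above the bench) on two side walls. Origin on the bench directly below the guide hole. Under the plate is a floorless channel 82 mm wide, open at the -x end: mouth at x = -45 mm, low guides (12 mm high) flaring out to x = -58 mm. The tray slides in along +x.
- back_stop (a point): Middle of the inner face of the channel's 14 mm high back stop, on the bench, 38 mm along the fixture's +x from the hole axis. The tray's far edge rests here when home.
- guide_hole (a point): Centre of the guide hole's upper mouth, 56 mm above the bench. The hole is a vertical round bore of 22 mm diameter through a dark bushing ring (34 mm outside, standing 4 mm proud of the plate) and the plate: 14 mm deep in all, open below.
- tray_post (a point): The handle of the loose steel tray (0.25 kg): a square upright grey post, 16 x 16 mm, top 59 mm above the bench. This point is on its axis, 36 mm above the bench. Its x axis points from the post to the tray's box, whose centre is 70 mm and far edge 108 mm along +x. Home: this point at x = -70 mm, y = 0 in the fixture's frame, x axes agreeing; sideways play 3 mm each way.
- tray_center (a point): Centre of the underside of the tray's shallow open box, 76 x 76 mm, 12 mm high, which carries the dish; the tray slides on the bench. Axes as for tray_post; a neck 22 mm wide, 8 mm high joins the two.
- dish_center (a point): Centre (half height) of the round clear covered sample dish, 60 mm across, 16 mm high, lying loose in the tray's recess (64 x 64 mm, floor 6 mm and rim 12 mm above the bench); the top of the dish is 22 mm above the bench. (A similar dish on the bare bench plays no part.)
- probe_head (a point): Centre of the probe's head: a white square block 24 x 24 mm, 42 mm high, sides along this point's x and y axes, to be gripped from above. Below it is a vertical steel rod, 9 mm diameter, 62 mm long, its tip 83 mm below this point. About 0.12 kg. At the start the head rests on the stand's top, 72 mm above the bench, the rod hanging in its hole; lifted 65 mm it is clear.
- probe_tip (a point): The lower end of the probe's rod, 83 mm below the centre of its head. At the start it is inside the stand, 10 mm above the bench.
- probe: The probe itself (head and rod); its origin is at the tip of the rod, z axis along the rod towards the head.
- stand: The probe's fixed stand: a grey square column 24 x 24 mm, top 72 mm above the bench, with a 13 mm hole down its middle, on a dark 50 x 50 x 8 mm base. Origin under its centre, on the bench.
- dish: The covered sample dish; origin at the centre of its underside.
- cot_jar: Bystander: round canister with a screw top, 64 mm across, 66 mm high; origin at the centre of its underside.
- loupe: Bystander: black standing loupe, 36 mm across, 34 mm high; origin at the centre of its underside.

How it is judged (in metres and radians):
On the way, in this order (a step that is already met when the one before it is completed fails the run):
1. the tray with the dish is fully home in the fixture (x of tray_post in the frame of fixture between -0.074 and -0.066 m and y of tray_post in the frame of fixture between -0.008 and 0.008 m and angle between the x axis of tray_post and the x axis of fixture, either way round below 0.1 rad and angle between tray_post's own z axis and vertical below 0.05 rad and horizontal distance between dish_center and guide_hole below 0.012 m and height (world z) of dish_center below 0.018 m and angle between dish_center's own z axis and vertical below 0.1 rad), for 0.2 s.
2. the probe is out of its stand, over the guide hole (horizontal distance between probe_tip and guide_hole below 0.02 m and height (world z) of probe_tip above 0.05 m), for 0.05 s.
At the end, for the whole second after the job is handed in: Tray home within 4 mm of the back stop, aligned within 0.1 rad, dish flat in it; gripper holds the probe still (under 10 mm/s), upright within 0.07 rad, tip within 4 mm of the hole axis and 23 to 41 mm above the bench (between plate and dish), touching neither fixture nor dish (all of step 1 and height (world z) of probe_tip between 0.023 and 0.041 m and horizontal distance between probe_tip and guide_hole below 0.004 m and angle between probe_tip's own z axis and vertical below 0.07 rad and contact force between probe and the fingers above 0.5 N and linear speed of probe below 0.01 m/s and contact force between probe and fixture below 0.2 N and contact force between probe and dish below 0.2 N); the arm keeps its last pose, push and grip.
It fails at once if the probe touches the fixture (contact force between probe and fixture above 0.3 N).
It fails at once if the probe touches the dish (contact force between probe and dish above 0.3 N).
It fails at once if the dish leaves the tray (height (world z) of dish_center above 0.06 m or angle between dish_center's own z axis and vertical above 0.5 rad or distance between dish_center and tray_post above 0.09 m).
It fails at once if a bystander is disturbed (distance of any of cot_jar, loupe from where it was at the start of the episode above 0.02 m).
It also fails if it takes over 64 s, if anything falls off the work surface, if the arm or the gripper's body presses on something with over 40 N, if the wrist force passes 120 N, or if a joint passes its speed limit or range.

## Working session

There is one attempt and no reset: what is moved stays moved. The work goes in short steps, Python scripts to look and compute and a tool call to move; the robot and the scene stay as the last step left them, time stands still between calls to the robot, and variables do not carry over. Pictures are saved under pics/ and viewed, at most 10 in all, crops included, and the job is handed in when it is done.

Besides the shell and the picture viewer there is one more tool, called after "Emit:" as name(argument=value, ...), one argument or row to a line, values as JSON. jog_arm: Moves the arm, as the interface text tells. Shift numbers are shares of 80 mm and turn numbers shares of 0.1 rad, none past 1 either way. Its arguments: {"type":"object","properties":{"targets":{"type":"array","items":{"type":"object","properties":{"xyz":{"type":"array","items":{"type":"number"}},"spin":{"type":"number"}}}},"gripper":{"type":"number"}},"required":["targets"]}

```bash
mkdir -p pics; python3 - <<'E'
from plant import bot
import cv2
o=bot.get_obs()
print(o['time'],o['tool_pos'],o['tcp_rot'],o['grip_width'])
for n in('side','top'):
    cv2.imwrite(f'pics/{n}0.png',bot.capture(n)); print(n,bot.get_calibration(n))
E
```

```text
0.0 [ 212.9351929  -479.42265143  226.03265121] [-3.14004979e+00 -2.19627005e-04  4.17808397e-01] 92.01727828077792
side {'vfov': 43.786534246732465, 'cx': 326.0235213263416, 'cy': 204.46606722841406, 'eye': array([910.917116  , 363.72653052, 956.94395262]), 'rotation': array([-2.6096192 , -0.00789636,  2.43968785])}
top {'vfov': 57.6368656695592, 'cx': 316.06459196714815, 'cy': 196.40090492678559, 'eye': array([ 457.33087057,    8.66284883, 1009.95510808]), 'rotation': array([-3.03168151, -0.00323561, -1.5656612 ])}
```

View pics/side0.png

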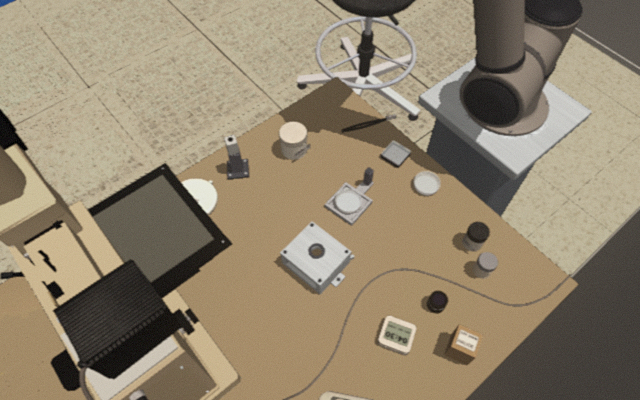

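View pics/top0.png

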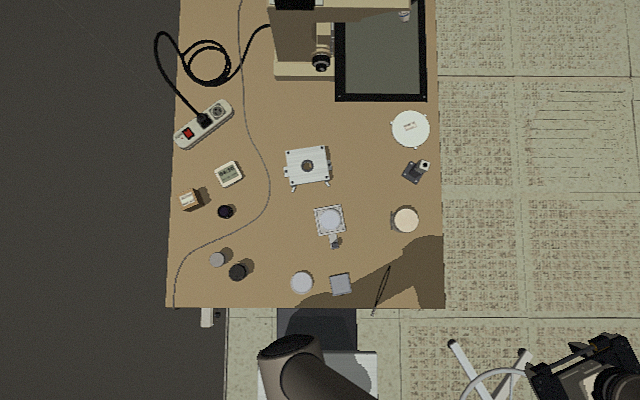

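Side view: hole (317,250), tray (348,202), post (368,177), stand (237,165) with the probe head (232,145). Top view: hole (307,166), tray (329,219), post (335,240), probe head (425,165). Next I'll zoom in.

```bash
cat > h.py <<'E'
import numpy as np, cv2
from plant import bot
from scipy.spatial.transform import Rotation as R
C={n:bot.get_calibration(n) for n in('side','top')}
def f(n): return 200/np.tan(np.radians(C[n]['vfov']/2))
def Rm(n): return R.from_euler('xyz',C[n]['rotation']).as_matrix()
def ray(n,p):
    d=Rm(n)@np.array([(p[0]-C[n]['cx'])/f(n),(p[1]-C[n]['cy'])/f(n),1]); return C[n]['eye'],d
def onz(n,p,z):
    e,d=ray(n,p); return e+d*(z-e[2])/d[2]
def proj(n,P):
    c=Rm(n).T@(np.asarray(P,float)-C[n]['eye']); return np.array([C[n]['cx'],C[n]['cy']])+f(n)*c[:2]/c[2]
def tri(ps,pt):
    A=np.zeros((3,3));b=np.zeros(3)
    for n,p in(('side',ps),('top',pt)):
        e,d=ray(n,p);d=d/np.linalg.norm(d);M=np.eye(3)-np.outer(d,d);A+=M;b+=M@e
    return np.linalg.solve(A,b)
def crop(im,x,y,w,h,s): return cv2.resize(im[y:y+h,x:x+w],None,fx=s,fy=s,interpolation=cv2.INTER_CUBIC)
E
python3 - <<'E'
from h import *
s=cv2.imread('pics/side0.png');t=cv2.imread('pics/top0.png')
for a,b in(((317,250),(307,166)),):print(onz('side',a,56),onz('top',b,56),tri(a,b))
for a,b in(((232,145),(425,165)),((348,202),(329,219)),((368,172),(335,240))):print(tri(a,b))
cv2.imwrite('pics/z.png',np.hstack([crop(s,275,165,110,130,4)[:520],crop(t,270,140,90,130,4)]))
cv2.imwrite('pics/z2.png',np.hstack([crop(s,210,120,60,70,6),crop(t,390,140,60,70,6)]))
E
```

```text
[644.86863486  32.24614384  56.        ] [643.98241731  30.68793085  56.        ] [644.28583551  31.00598702  53.36481881]
[ 638.56679367 -269.6266765    91.84200562]
[505.16336456 -29.65349028  12.66953721]
[446.20937955 -40.16427763  64.18623973]
```

View pics/z.png

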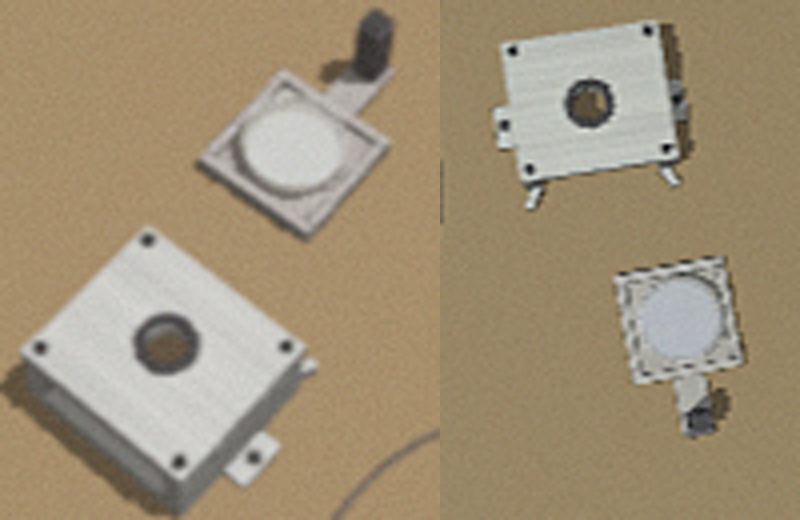

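View pics/z2.png

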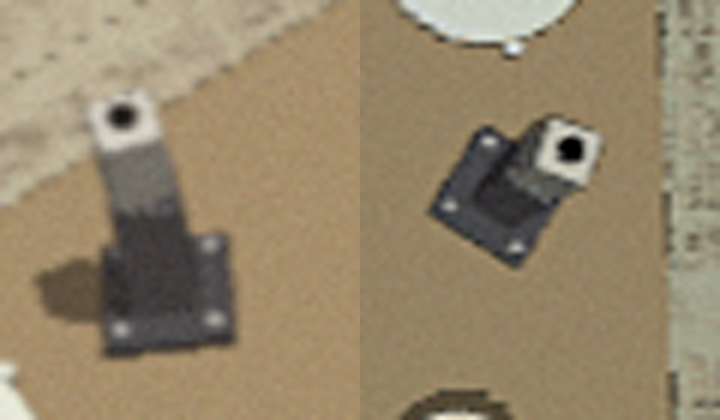

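Zooms: the plate screws, the dark bushing ring (side ≈(317,251), top ≈(307,166)), tray, post and probe head dot (side (230,139), top (425,165)) are all clear. Next comes sub-pixel measurement.

```bash
python3 - <<'E'
from h import *
I={'side':cv2.imread('pics/side0.png'),'top':cv2.imread('pics/top0.png')}
S=8
def blob(n,c,r,lo,hi,sat=255,seed=None):
    x,y=int(c[0]-r),int(c[1]-r)
    im=cv2.resize(I[n][y:y+2*r,x:x+2*r],None,fx=S,fy=S,interpolation=cv2.INTER_CUBIC)
    h=cv2.cvtColor(im,cv2.COLOR_BGR2HSV)
    m=((h[...,2]>=lo)&(h[...,2]<=hi)&(h[...,1]<=sat)).astype(np.uint8)
    cs,_=cv2.findContours(m,cv2.RETR_EXTERNAL,cv2.CHAIN_APPROX_NONE)
    cs=[k for k in cs if cv2.contourArea(k)>2*S*S]
    k=max(cs,key=cv2.contourArea)
    k=cv2.convexHull(k).astype(float)[:,0]
    return (k+.5)/S-.5+[x,y]
def cen(k):
    M=cv2.moments(k.astype(np.float32)); return np.array([M['m10'],M['m01']])/M['m00'],M['m00']
def show(nm,z,args):
    for n,a in args.items():
        k=blob(n,*a);c,A=cen(k)
        w=np.array([onz(n,p,z)[:2] for p in k]).astype(np.float32)
        M=cv2.moments(w);cw=np.array([M['m10'],M['m01']])/M['m00']
        r=cv2.minAreaRect(w)
        print(nm,n,c.round(2),'w',cw.round(1),'rect',np.round(r[0],1),np.round(r[1],1),round(r[2],1))
show('ring',56,{'side':((317,251),11,0,130),'top':((307,166),9,0,120)})
show('plate',52,{'side':((317,253),45,165,255,60),'top':((307,165),27,165,255,60)})
show('dish',22,{'side':((348,202),14,195,255,60),'top':((330,219),13,195,255,50)})
show('tray',12,{'side':((348,203),26,140,255,60),'top':((330,220),17,150,255,60)})
show('post',59,{'side':((369,172),12,0,110,255),'top':((335,243),7,0,110,255)})
show('head',114,{'side':((231,140),12,185,255,50),'top':((425,165),9,185,255,60)})
show('dot',114,{'side':((230.5,139.5),5,0,90,255),'top':((425,165),5,0,90,255)})
show('base',8,{'side':((238,169),20,0,95,255),'top':((411,172),17,0,95,255)})
for n,pts in {'side':[(312,225),(285,252),(346.5,251.5),(320,280)],'top':[(288,152.5),(322,147.5),(292.5,182),(326.5,177)]}.items():
    print(n,[onz(n,p,52)[:2].round(1).tolist() for p in pts])
E
```

```text
ring side [316.13 250.6 ] w [646.9  32. ] rect [646.8  32.2] [32.6 32.2] 4.4
ring top [306.96 165.35] w [645.8  30.8] rect [645.5  31.1] [33.  32.7] 8.6
plate side [315.52 252.22] w [648.1  31.2] rect [648.3  31.3] [ 97.5 108.2] 9.0
plate top [305.4 164.8] w [648.3  35. ] rect [648.2  37.4] [ 96.1 118.8] 9.0
dish side [348.02 201.5 ] w [508.  -26.8] rect [508.  -26.6] [48.6 50. ] 5.9Traceback (most recent call last):
  File "<stdin>", line 25, in <module>
  File "<stdin>", line 18, in show
  File "<stdin>", line 11, in blob
ValueError: max() iterable argument is empty
```

```bash
cat >> h.py <<'E'
S=8
def blob(im0,c,r,lo,hi,sat=255):
    x,y=int(c[0]-r),int(c[1]-r)
    im=cv2.resize(im0[y:y+2*r,x:x+2*r],None,fx=S,fy=S,interpolation=cv2.INTER_CUBIC)
    h=cv2.cvtColor(im,cv2.COLOR_BGR2HSV)
    m=((h[...,2]>=lo)&(h[...,2]<=hi)&(h[...,1]<=sat)).astype(np.uint8)
    cs,_=cv2.findContours(m,cv2.RETR_EXTERNAL,cv2.CHAIN_APPROX_NONE)
    k=cv2.convexHull(max(cs,key=cv2.contourArea)).astype(float)[:,0]
    return (k+.5)/S-.5+[x,y]
def show(I,nm,z,args):
    for n,a in args.items():
        try:
            k=blob(I[n],*a)
            w=np.array([onz(n,p,z)[:2] for p in k]).astype(np.float32)
            M=cv2.moments(w);cw=np.array([M['m10'],M['m01']])/M['m00']
            r=cv2.minAreaRect(w)
            print(nm,n,'w',cw.round(1),'rect',np.round(r[0],1),np.round(r[1],1),round(r[2],1))
        except Exception as e: print(nm,n,e)
E
python3 - <<'E'
from h import *
I={'side':cv2.imread('pics/side0.png'),'top':cv2.imread('pics/top0.png')}
show(I,'dish',22,{'side':((348,202),14,195,255,60),'top':((330,219),9,175,255,60)})
show(I,'tray',12,{'side':((348,203),26,140,255,75),'top':((330,220),17,140,255,75)})
show(I,'post',59,{'side':((369,172),12,0,110,255),'top':((335,243),7,0,110,255)})
show(I,'head',114,{'side':((231,140),12,185,255,50),'top':((425,165),9,185,255,60)})
show(I,'dot',114,{'side':((230.5,139.5),5,0,90,255),'top':((425,165),5,0,90,255)})
show(I,'base',8,{'side':((238,169),20,0,95,255),'top':((411,172),17,0,95,255)})
v=I['top'];g=cv2.cvtColor(v,cv2.COLOR_BGR2HSV);print(g[219,322:338].tolist(), g[243,328:342,2])
# manual tray corners/posts from the zooms
for n,pts,z in(('side',[(345.5,183),(372.3,201),(350.7,225),(325,205)],12),('top',[(314,209),(341,205),(346,230),(319,235)],12),
  ('side',[(368.8,168.5)],59),('top',[(335,245)],59),('top',[(335,242)],0)):
    print(n,z,[onz(n,p,z)[:2].round(1).tolist() for p in pts])
E
```

```text
dish side w [508.  -26.8] rect [508.  -26.6] [48.6 50. ] 5.9
dish top w [504.5 -30.2] rect [506.2 -30.8] [48.6 48.6] 0.2
tray side w [493.1 -30.8] rect [484.4 -33.2] [117.8  82.6] 11.7
tray top w [501.7 -29.7] rect [499.1 -30.2] [88.1 79. ] 10.6
post side w [452.8 -33.2] rect [452.7 -30.6] [51.2 26.8] 16.0
post top w [441.9 -47.1] rect [440.9 -47.3] [22.7 38.9] 52.4
head side w [ 637.3 -265.6] rect [ 636.7 -266.9] [29.4 22.6] 71.8
head top w [ 637.5 -264.7] rect [ 637.4 -264.8] [20.2 20.5] 69.8
dot side w [ 637.8 -265.6] rect [ 637.8 -265.6] [8.7 8.3] 50.1
dot top w [ 638.2 -265.5] rect [ 638.3 -265.4] [10.2 10.4] 0.3
base side w [ 641.6 -272.2] rect [ 643.  -276.4] [74.1 69.4] 59.1
base top w [ 640.8 -267. ] rect [ 644.  -269.7] [53.9 68.8] 56.4
[[117, 13, 191], [108, 13, 190], [113, 11, 187], [99, 10, 187], [100, 16, 190], [98, 15, 189], [107, 12, 187], [104, 17, 190], [108, 16, 189], [108, 20, 189], [105, 14, 188], [107, 19, 189], [112, 15, 193], [90, 8, 183], [100, 12, 190], [105, 16, 186]] [150 149 138 100  47  70  47  57  77  63  73  87  84 124]
side 12 [[476.0, -70.9], [461.8, 2.8], [538.5, 17.1], [548.7, -56.6]]
top 12 [[532.6, 11.5], [544.0, -62.8], [475.5, -76.3], [461.5, -2.6]]
side 59 [[433.5, -44.9]]
top 59 [[435.7, -43.6]]
top 0 [[442.6, -46.9]]
```

Emit:
jog_arm(
  targets=[
    {"xyz": [0,0,0],"spin": 0.76},
    {"xyz": [0,0,0],"spin": 0.75},
    {"xyz": [0,0,0],"spin": 0.75},
    {"xyz": [0.378,-0.4825,0],"spin": 0},
    {"xyz": [0.378,-0.4825,0],"spin": 0},
    {"xyz": [0.378,-0.4825,0],"spin": 0},
    {"xyz": [0.378,-0.4825,0],"spin": 0},
    {"xyz": [0.378,-0.4825,0],"spin": 0},
    {"xyz": [0.378,-0.4825,0],"spin": 0},
    {"xyz": [0.378,-0.4825,0],"spin": 0},
  ],
  gripper=100,
)

```text
time: 1.35
tool_pos: [369.7, -172.7, 226.6]
tcp_rot: [-3.142, 0.0, 0.192]
contact_force: [0.5, -0.1, -1.0]
grip_width: 92.0
finger_force: 0.0
```

Emit:
jog_arm(
  targets=[
    {"xyz": [0.378,-0.4825,0],"spin": 0},
    {"xyz": [0.378,-0.4825,0],"spin": 0},
    {"xyz": [0.378,-0.4825,0],"spin": 0},
    {"xyz": [0,0,0.4],"spin": 0},
    {"xyz": [0,0,0.4],"spin": 0},
    {"xyz": [0,0,0.4],"spin": 0},
    {"xyz": [0,0,0.3],"spin": 0},
    {"xyz": [0,0,0],"spin": 0},
    {"xyz": [0,0,0],"spin": 0},
    {"xyz": [0,0,0],"spin": 0},
  ],
)

```text
time: 2.6
tool_pos: [437.0, -43.5, 107.7]
tcp_rot: [3.141, -0.002, 0.192]
contact_force: [0.1, -0.3, -0.3]
grip_width: 92.0
finger_force: 0.0
```

Emit:
jog_arm(
  targets=[
    {"xyz": [0,0,0.27],"spin": 0},
    {"xyz": [0,0,0.27],"spin": 0},
    {"xyz": [0,0,0.27],"spin": 0},
    {"xyz": [0,0,0.27],"spin": 0},
    {"xyz": [0,0,0],"spin": 0},
    {"xyz": [0,0,0],"spin": 0},
    {"xyz": [0,0,0],"spin": 0},
    {"xyz": [0,0,0],"spin": 0},
    {"xyz": [0,0,0],"spin": 0},
    {"xyz": [0,0,0],"spin": 0},
  ],
)

```text
time: 3.85
tool_pos: [436.4, -43.3, 20.4]
tcp_rot: [3.141, -0.0, 0.192]
contact_force: [-0.4, 0.7, -0.0]
grip_width: 92.2
finger_force: 0.0
```

Emit:
jog_arm(
  targets=[
    {"xyz": [0,0,0],"spin": 0},
    {"xyz": [0,0,0],"spin": 0},
    {"xyz": [0,0,0],"spin": 0},
    {"xyz": [0,0,0],"spin": 0},
    {"xyz": [0,0,0],"spin": 0},
    {"xyz": [0,0,0],"spin": 0},
    {"xyz": [0,0,0],"spin": 0},
    {"xyz": [0,0,0],"spin": 0},
    {"xyz": [0,0,0],"spin": 0},
    {"xyz": [0,0,0],"spin": 0},
  ],
  gripper=0,
)

```text
time: 5.1
tool_pos: [436.4, -43.4, 20.3]
tcp_rot: [3.141, -0.0, 0.192]
contact_force: [0.4, -0.8, -0.8]
grip_width: 15.8
finger_force: 30.0
```

Emit:
jog_arm(
  targets=[
    {"xyz": [0,0,0],"spin": 0.35},
    {"xyz": [0.03,-0.043,0],"spin": 0},
    {"xyz": [0.045,-0.064,0],"spin": 0},
    {"xyz": [0.045,-0.064,0],"spin": 0},
    {"xyz": [0.045,-0.064,0],"spin": 0},
    {"xyz": [0.045,-0.064,0],"spin": 0},
    {"xyz": [0.045,-0.064,0],"spin": 0},
    {"xyz": [0.045,-0.064,0],"spin": 0},
    {"xyz": [0.045,-0.064,0],"spin": 0},
    {"xyz": [0.018,-0.024,0],"spin": 0},
  ],
)

```text
time: 6.35
tool_pos: [458.7, 2.3, 20.3]
tcp_rot: [3.141, 0.0, 0.157]
contact_force: [-1.9, -3.7, 2.0]
grip_width: 16.0
finger_force: 30.0
```

```bash
python3 - <<'E'
from h import *
o=bot.get_obs();print(o['time'],o['tool_pos'],o['tcp_rot'])
I={n:bot.capture(n) for n in('side','top')}
for n in I: cv2.imwrite(f'pics/{n}1.png',I[n])
c=[*o['tool_pos'][:2],12]
cs=(proj('side',[528,13,20])-50).astype(int);ct=(proj('top',[560,20,20])-50).astype(int)
cv2.imwrite('pics/z3.png',np.hstack([crop(I['side'],cs[0],cs[1],100,130,4),crop(I['top'],ct[0],ct[1],100,130,4)]));print(cs,ct)
E
```

```text
6.35 [458.68597482   2.29262832  20.29778596] [3.14146202e+00 8.64341505e-05 1.57272096e-01]
[303 169] [260 148]
```

View pics/z3.png

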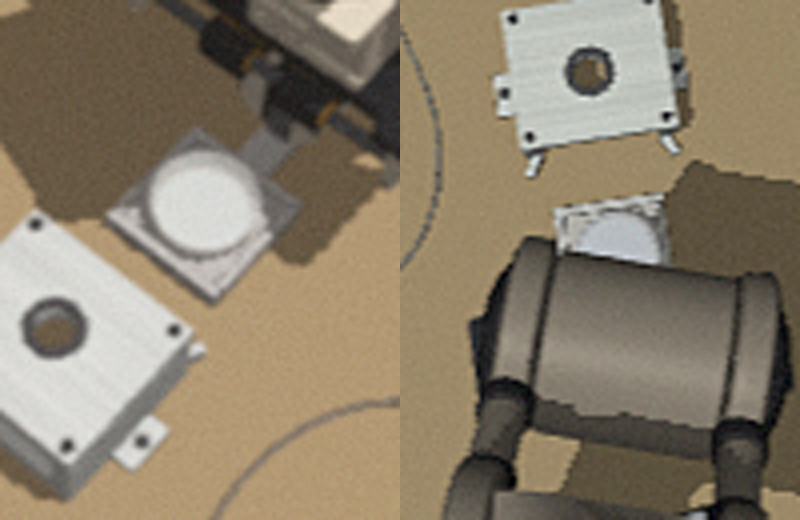

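The tray is lined up in front of the mouth: side-view corners at (355,244), (378,220), (353,201), (330,222), and the top-view front corners at (299,200), (326,196).

```bash
python3 - <<'E'
from h import *
F=np.array([646.3,31.4]);a=.157;Rt=np.array([[np.cos(a),np.sin(a)],[-np.sin(a),np.cos(a)]])
fx=lambda n,p,z:(Rt@(onz(n,p,z)[:2]-F)).round(1)
P=[fx('side',p,12) for p in[(355.5,244.5),(378,219.7),(353,201),(330.5,222)]];print(P,np.mean(P,0))
print([fx('top',p,12) for p in[(299.3,200),(326.3,196.5)]])
print('tcp',Rt@(np.array([458.7,2.3])-F))
# flares tips (top), z12
print([fx('top',p,12) for p in[(260+131/4,148+175/4),(260+279/4,148+150/4)]])
I={n:cv2.imread(f'pics/{n}1.png') for n in('side','top')}
show(I,'ring',56,{'side':((317,251),11,0,130),'top':((307,166),9,0,120)})
E
```

```text
[array([-79.4,  39.8]), array([-157.6,   39.1]), array([-158.6,  -31.6]), array([-85.7, -34.8])] [-120.325    3.125]
[array([-84.7,  34.5]), array([-86.4, -40.7])]
tcp [-189.84262323    0.59025726]
[array([-59.3,  49. ]), array([-57.5, -54.9])]
ring side w [647.  32.] rect [646.8  32.2] [32.  31.7] 2.8
ring top w [645.8  30.8] rect [645.5  31. ] [32.9 32.4] 7.6
```

Emit:
jog_arm(
  targets=[
    {"xyz": [0.05,0,0],"spin": 0},
    {"xyz": [0.1,0,0],"spin": 0},
    {"xyz": [0.1,0,0],"spin": 0},
    {"xyz": [0.1,0,0],"spin": 0},
    {"xyz": [0.1,0,0],"spin": 0},
    {"xyz": [0.1,0,0],"spin": 0},
    {"xyz": [0.1,0,0],"spin": 0},
    {"xyz": [0.05,0,0],"spin": 0},
    {"xyz": [0,0,0],"spin": 0},
    {"xyz": [0,0,0],"spin": 0},
  ],
)

```text
time: 7.7
tool_pos: [514.1, 10.7, 20.3]
tcp_rot: [3.142, -0.0, 0.157]
contact_force: [-2.3, 0.2, 2.0]
grip_width: 16.0
finger_force: 30.0
```

Emit:
jog_arm(
  targets=[
    {"xyz": [0.05,0,0],"spin": 0},
    {"xyz": [0.1,0,0],"spin": 0},
    {"xyz": [0.1,0,0],"spin": 0},
    {"xyz": [0.1,0,0],"spin": 0},
    {"xyz": [0.1,0,0],"spin": 0},
    {"xyz": [0.05,0,0],"spin": 0},
    {"xyz": [0.05,0,0],"spin": 0},
    {"xyz": [0.05,0,0],"spin": 0},
    {"xyz": [0,0,0],"spin": 0},
    {"xyz": [0,0,0],"spin": 0},
  ],
)

```text
time: 8.95
tool_pos: [561.7, 18.2, 20.3]
tcp_rot: [3.141, -0.001, 0.157]
contact_force: [-1.1, -0.7, 2.9]
grip_width: 16.2
finger_force: 30.0
```

Emit:
jog_arm(
  targets=[
    {"xyz": [0.02,0,0],"spin": 0},
    {"xyz": [0.02,0,0],"spin": 0},
    {"xyz": [0.02,0,0],"spin": 0},
    {"xyz": [0.02,0,0],"spin": 0},
    {"xyz": [0.02,0,0],"spin": 0},
    {"xyz": [0.02,0,0],"spin": 0},
    {"xyz": [0.02,0,0],"spin": 0},
    {"xyz": [0,0,0],"spin": 0},
    {"xyz": [0,0,0],"spin": 0},
    {"xyz": [0,0,0],"spin": 0},
  ],
)

```text
time: 10.2
tool_pos: [571.9, 19.9, 20.3]
tcp_rot: [-3.142, 0.001, 0.157]
contact_force: [-5.3, -1.1, 5.4]
grip_width: 15.7
finger_force: 30.0
```

Emit:
jog_arm(
  targets=[
    {"xyz": [0.012,0,0],"spin": 0},
    {"xyz": [0.012,0,0],"spin": 0},
    {"xyz": [0.012,0,0],"spin": 0},
    {"xyz": [0,0,0],"spin": 0},
    {"xyz": [0,0,0],"spin": 0},
    {"xyz": [0,0,0],"spin": 0},
    {"xyz": [0,0,0],"spin": 0},
    {"xyz": [0,0,0],"spin": 0},
    {"xyz": [0,0,0],"spin": 0},
    {"xyz": [0,0,0],"spin": 0},
  ],
)

```text
time: 11.45
tool_pos: [574.6, 20.3, 20.3]
tcp_rot: [-3.142, 0.001, 0.157]
contact_force: [-5.2, 0.1, 6.4]
grip_width: 15.6
finger_force: 30.0
```

Emit:
jog_arm(
  targets=[
    {"xyz": [0.01,0,0],"spin": 0},
    {"xyz": [0.01,0,0],"spin": 0},
    {"xyz": [0.01,0,0],"spin": 0},
    {"xyz": [0,0,0],"spin": 0},
    {"xyz": [0,0,0],"spin": 0},
    {"xyz": [0,0,0],"spin": 0},
    {"xyz": [0,0,0],"spin": 0},
    {"xyz": [0,0,0],"spin": 0},
    {"xyz": [0,0,0],"spin": 0},
    {"xyz": [0,0,0],"spin": 0},
  ],
)

```text
time: 12.7
tool_pos: [577.0, 20.7, 20.3]
tcp_rot: [-3.142, 0.001, 0.157]
contact_force: [-4.8, -1.0, 6.5]
grip_width: 15.8
finger_force: 30.0
```

Emit:
jog_arm(
  targets=[
    {"xyz": [0.01,0,0],"spin": 0},
    {"xyz": [0.01,0,0],"spin": 0},
    {"xyz": [0.01,0,0],"spin": 0},
    {"xyz": [0,0,0],"spin": 0},
    {"xyz": [0,0,0],"spin": 0},
    {"xyz": [0,0,0],"spin": 0},
    {"xyz": [0,0,0],"spin": 0},
    {"xyz": [0,0,0],"spin": 0},
    {"xyz": [0,0,0],"spin": 0},
    {"xyz": [0,0,0],"spin": 0},
  ],
)

```text
time: 13.95
tool_pos: [578.0, 20.9, 20.3]
tcp_rot: [-3.141, 0.004, 0.157]
contact_force: [-10.3, -2.4, 9.2]
grip_width: 16.0
finger_force: 30.0
```

Emit:
jog_arm(
  targets=[
    {"xyz": [0.01,0,0],"spin": 0},
    {"xyz": [0,0,0],"spin": 0},
    {"xyz": [0,0,0],"spin": 0},
    {"xyz": [0,0,0],"spin": 0},
    {"xyz": [0,0,0],"spin": 0},
    {"xyz": [0,0,0],"spin": 0},
    {"xyz": [0,0,0],"spin": 0},
    {"xyz": [0,0,0],"spin": 0},
    {"xyz": [0,0,0],"spin": 0},
    {"xyz": [0,0,0],"spin": 0},
  ],
)

```text
time: 15.2
tool_pos: [578.0, 20.9, 20.3]
tcp_rot: [-3.141, 0.006, 0.157]
contact_force: [-13.3, -2.6, 12.1]
grip_width: 16.0
finger_force: 30.0
```

Emit:
jog_arm(
  targets=[
    {"xyz": [-0.02,0,0],"spin": 0},
    {"xyz": [0,0,0],"spin": 0},
    {"xyz": [0,0,0],"spin": 0},
    {"xyz": [0,0,0],"spin": 0},
    {"xyz": [0,0,0],"spin": 0},
    {"xyz": [0,0,0],"spin": 0},
    {"xyz": [0,0,0],"spin": 0},
    {"xyz": [0,0,0],"spin": 0},
    {"xyz": [0,0,0],"spin": 0},
    {"xyz": [0,0,0],"spin": 0},
  ],
  gripper=70,
)

```text
time: 16.45
tool_pos: [579.2, 21.0, 20.3]
tcp_rot: [3.141, -0.0, 0.157]
contact_force: [0.2, 0.6, 0.2]
grip_width: 64.2
finger_force: 0.0
```

Emit:
jog_arm(
  targets=[
    {"xyz": [0,0,-0.2],"spin": 0},
    {"xyz": [0,0,-0.4],"spin": 0},
    {"xyz": [0,0,-0.5],"spin": 0},
    {"xyz": [0,0,-0.5],"spin": 0},
    {"xyz": [0,0,-0.5],"spin": 0},
    {"xyz": [0,0,-0.2],"spin": 0.98},
    {"xyz": [0,0,0],"spin": 0.98},
    {"xyz": [0,0,0],"spin": 0.98},
    {"xyz": [0,0,0],"spin": 0.98},
    {"xyz": [0,0,0],"spin": 0.98},
  ],
)

```text
time: 17.7
tool_pos: [579.1, 21.0, 205.6]
tcp_rot: [-3.141, -0.001, -0.336]
contact_force: [-0.7, -0.7, 0.3]
grip_width: 64.4
finger_force: 0.0
```

Emit:
jog_arm(
  targets=[
    {"xyz": [0.2334,0.3928,0],"spin": 0},
    {"xyz": [0.2334,0.3928,0],"spin": 0},
    {"xyz": [0.2334,0.3928,0],"spin": 0},
    {"xyz": [0.2334,0.3928,0],"spin": 0},
    {"xyz": [0.2334,0.3928,0],"spin": 0},
    {"xyz": [0.2334,0.3928,0],"spin": 0},
    {"xyz": [0.2334,0.3928,0],"spin": 0},
    {"xyz": [0.2334,0.3928,0],"spin": 0},
    {"xyz": [0,0,0],"spin": 0},
    {"xyz": [0,0,0],"spin": 0},
  ],
)

```text
time: 18.95
tool_pos: [637.9, -264.8, 204.9]
tcp_rot: [-3.141, -0.0, -0.333]
contact_force: [-0.1, 0.7, 0.7]
grip_width: 64.2
finger_force: 0.0
```

```bash
python3 - <<'E'
from h import *
o=bot.get_obs();print(o['time'],o['tool_pos'],o['tcp_rot'])
I={n:bot.capture(n) for n in('side','top')}
for n in I: cv2.imwrite(f'pics/{n}2.png',I[n])
z=np.hstack([crop(I['side'],270,160,95,130,4),crop(I['top'],265,120,100,130,4)])
cv2.imwrite('pics/z4.png',z)
show(I,'ring',56,{'side':((317,251),11,0,130),'top':((307,166),9,0,120)})
E
```

```text
18.95 [ 637.91303322 -264.8061543   204.92472041] [-3.14125036e+00 -1.24396220e-04 -3.33188801e-01]
ring side w [647.  32.] rect [646.9  32.2] [32.2 32.3] 2.8
ring top w [645.7  30.8] rect [645.5  31. ] [32.3 31.8] 7.6
```

View pics/z4.png

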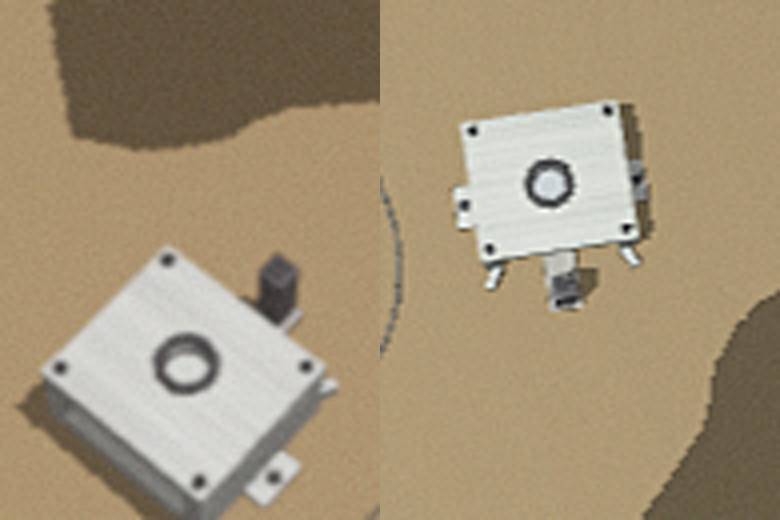

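The tray is home: the dish shows white through the hole (side (316,251), top (307,166)), and the post stands just outside the mouth (side (340,226), top (311,192)). Next I grasp the probe.

Emit:
jog_arm(
  targets=[
    {"xyz": [0,0,0.3],"spin": 0},
    {"xyz": [0,0,0.3],"spin": 0},
    {"xyz": [0,0,0.3],"spin": 0},
    {"xyz": [0,0,0.3],"spin": 0},
    {"xyz": [0,0,0.2],"spin": 0},
    {"xyz": [0,0,0.1],"spin": 0},
    {"xyz": [0,0,0.1],"spin": 0},
    {"xyz": [0,0,0],"spin": 0},
    {"xyz": [0,0,0],"spin": 0},
    {"xyz": [0,0,0],"spin": 0},
  ],
)

```text
time: 20.3
tool_pos: [638.3, -265.6, 77.0]
tcp_rot: [3.141, -0.001, -0.333]
contact_force: [-0.1, -0.2, 0.4]
grip_width: 64.2
finger_force: 0.0
```

Emit:
jog_arm(
  targets=[
    {"xyz": [0,0,0],"spin": 0},
    {"xyz": [0,0,0],"spin": 0},
    {"xyz": [0,0,0],"spin": 0},
    {"xyz": [0,0,0],"spin": 0},
    {"xyz": [0,0,0],"spin": 0},
    {"xyz": [0,0,0],"spin": 0},
    {"xyz": [0,0,0],"spin": 0},
    {"xyz": [0,0,0],"spin": 0},
    {"xyz": [0,0,0],"spin": 0},
    {"xyz": [0,0,0],"spin": 0},
  ],
  gripper=0,
)

```text
time: 21.55
tool_pos: [638.1, -265.4, 76.3]
tcp_rot: [3.142, -0.0, -0.333]
contact_force: [0.2, -0.0, 1.0]
grip_width: 23.9
finger_force: 29.9
```

Emit:
jog_arm(
  targets=[
    {"xyz": [0,0,-0.05],"spin": 0},
    {"xyz": [0,0,-0.1],"spin": 0},
    {"xyz": [0,0,-0.15],"spin": 0},
    {"xyz": [0,0,-0.15],"spin": 0},
    {"xyz": [0,0,-0.15],"spin": 0},
    {"xyz": [0,0,-0.15],"spin": 0},
    {"xyz": [0,0,-0.15],"spin": 0},
    {"xyz": [0,0,-0.15],"spin": 0},
    {"xyz": [0,0,0],"spin": 0},
    {"xyz": [0,0,0],"spin": 0},
  ],
)

```text
time: 22.8
tool_pos: [637.9, -265.3, 159.9]
tcp_rot: [-3.141, 0.001, -0.333]
contact_force: [-0.5, 0.8, -1.7]
grip_width: 23.7
finger_force: 29.9
```

```bash
python3 - <<'E'
from h import *
o=bot.get_obs();print(o['time'],o['tool_pos'],o['tcp_rot'],o['grip_width'])
I={n:bot.capture(n) for n in('side','top')}
for n in I: cv2.imwrite(f'pics/{n}3.png',I[n])
t=o['tool_pos']-[0,0,40]
print(proj('side',t),proj('top',t))
c=proj('side',t).astype(int)-[50,65];d=proj('top',t).astype(int)-[50,65]
print(c,d)
cv2.imwrite('pics/z5.png',np.hstack([crop(I['side'],*c,100,130,4),crop(I['top'],*d,100,130,4)]))
E
```

```text
22.8 [ 637.86349328 -265.29213743  159.91194119] [-3.14149737e+00  7.26668665e-04 -3.33220306e-01] 23.689267051611225
[229.49970127 137.29790378] [425.29663166 164.14630147]
[179  72] [375  99]
```

View pics/z5.png

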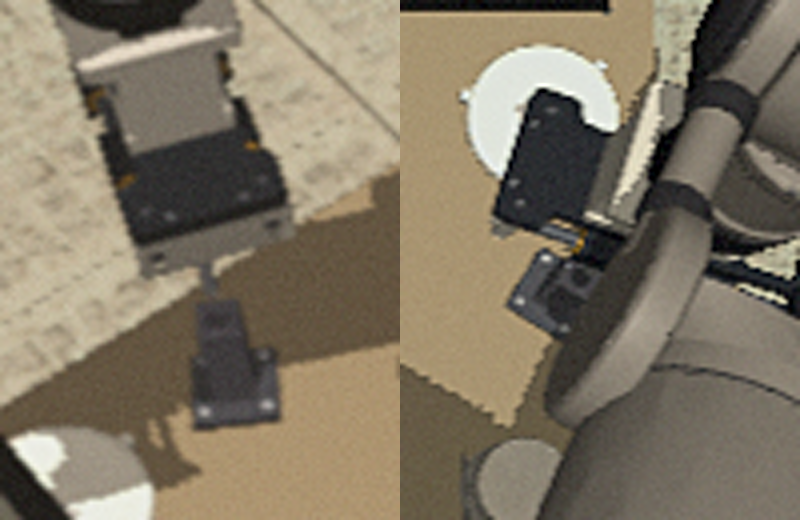

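Probe out of the stand: the rod hangs clear, its tip at about (231,144) in the side view. Next, over the hole.

Emit:
jog_arm(
  targets=[
    {"xyz": [-0.056,-0.177,0],"spin": 0},
    {"xyz": [-0.111,-0.354,0],"spin": 0},
    {"xyz": [-0.111,-0.354,0],"spin": 0},
    {"xyz": [-0.111,-0.354,0],"spin": 0},
    {"xyz": [-0.111,-0.354,0],"spin": 0},
    {"xyz": [-0.111,-0.354,0],"spin": 0},
    {"xyz": [-0.111,-0.354,0],"spin": 0},
    {"xyz": [-0.111,-0.354,0],"spin": 0},
    {"xyz": [-0.111,-0.354,0],"spin": 0},
    {"xyz": [-0.111,-0.354,0],"spin": 0},
  ],
)

```text
time: 24.15
tool_pos: [645.8, 18.5, 160.1]
tcp_rot: [-3.142, 0.001, -0.333]
contact_force: [-0.0, -0.4, -1.1]
grip_width: 24.0
finger_force: 29.9
```

Emit:
jog_arm(
  targets=[
    {"xyz": [-0.06,-0.177,0],"spin": 0},
    {"xyz": [0,0,0],"spin": 0},
    {"xyz": [0,0,0],"spin": 0},
    {"xyz": [0,0,0],"spin": 0},
    {"xyz": [0,0,0],"spin": 0},
    {"xyz": [0,0,0],"spin": 0},
    {"xyz": [0,0,0.1],"spin": 0},
    {"xyz": [0,0,0.1],"spin": 0},
    {"xyz": [0,0,0],"spin": 0},
    {"xyz": [0,0,0],"spin": 0},
  ],
)

```text
time: 25.4
tool_pos: [646.5, 31.4, 144.2]
tcp_rot: [3.141, 0.0, -0.333]
contact_force: [0.5, -0.2, -2.4]
grip_width: 23.7
finger_force: 29.9
```

```bash
python3 - <<'E'
from h import *
o=bot.get_obs();print(o['time'],o['tool_pos'],o['tcp_rot'],o['grip_width'])
I={n:bot.capture(n) for n in('side','top')}
for n in I: cv2.imwrite(f'pics/{n}4.png',I[n])
t=o['tool_pos'];print('exp tip',proj('side',t-[0,0,66.5]),proj('top',t-[0,0,66.5]))
cv2.imwrite('pics/z6.png',np.hstack([crop(I['side'],285,195,60,80,6),crop(I['top'],270,120,70,80,6)]))
E
```

```text
25.4 [646.45893732  31.42068147 144.20678358] [ 3.14149517e+00  5.68265422e-05 -3.33162343e-01] 23.743213735376848
exp tip [316.01842625 245.42472637] [306.54677716 163.45642591]
```

View pics/z6.png

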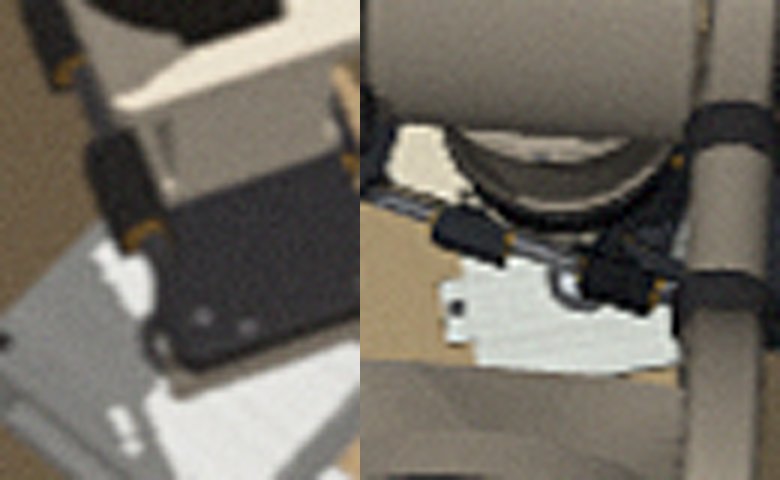

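The gripper body hides the rod in this view; I'll spin the tool so the side camera sees past it.

Emit:
jog_arm(
  targets=[
    {"xyz": [0,0,0],"spin": -0.95},
    {"xyz": [0,0,0],"spin": -0.95},
    {"xyz": [0,0,0],"spin": -0.95},
    {"xyz": [0,0,0],"spin": -0.95},
    {"xyz": [0,0,0],"spin": -0.95},
    {"xyz": [0,0,0],"spin": -0.95},
    {"xyz": [0,0,0],"spin": -0.95},
    {"xyz": [0,0,0],"spin": -0.95},
    {"xyz": [0,0,0],"spin": -0.95},
    {"xyz": [0,0,0],"spin": -0.95},
  ],
)

```text
time: 26.75
tool_pos: [646.6, 31.4, 144.6]
tcp_rot: [3.141, -0.0, 0.62]
contact_force: [-0.5, 0.7, -1.2]
grip_width: 23.7
finger_force: 29.9
```

Emit:
jog_arm(
  targets=[
    {"xyz": [0,0,0],"spin": -0.95},
    {"xyz": [0,0,0],"spin": -0.95},
    {"xyz": [0,0,0],"spin": -0.95},
    {"xyz": [0,0,0],"spin": 0},
    {"xyz": [0,0,0],"spin": 0},
    {"xyz": [0,0,0],"spin": 0},
    {"xyz": [0,0,0],"spin": 0},
    {"xyz": [0,0,0],"spin": 0},
    {"xyz": [0,0,0],"spin": 0},
    {"xyz": [0,0,0],"spin": 0},
  ],
)

```text
time: 28.0
tool_pos: [646.4, 31.4, 144.3]
tcp_rot: [3.142, 0.0, 0.902]
contact_force: [0.2, -0.2, -1.8]
grip_width: 23.9
finger_force: 29.9
```

```bash
python3 - <<'E'
from h import *
o=bot.get_obs();print(o['time'],o['tool_pos'],o['tcp_rot'],o['grip_width'],o['joint_positions'])
I={n:bot.capture(n) for n in('side','top')}
for n in I: cv2.imwrite(f'pics/{n}5.png',I[n])
t=o['tool_pos'];print('exp tip',proj('side',t-[0,0,66.5]),proj('top',t-[0,0,66.5]))
cv2.imwrite('pics/z7.png',np.hstack([crop(I['side'],285,205,60,75,7),crop(I['top'],285,145,50,75,7)]))
E
```

```text
28.0 [646.42867212  31.36146853 144.31532864] [3.14150345e+00 4.17981940e-05 9.01704112e-01] 23.85514244017595 [-6.98059494e-02  6.32906196e-01  1.27272381e+00 -8.98175790e-05
  1.23591257e+00  5.99315780e-01]
exp tip [316.01050435 245.37054184] [306.56846117 163.45966311]
```

View pics/z7.png

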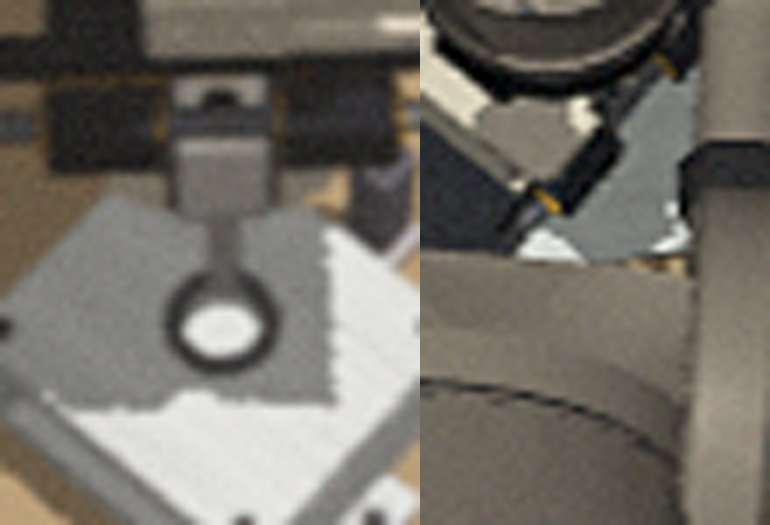

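The rod is now visible in the side view just above the ring: rod column ≈ 316.7, ring centre ≈ (316.4,251). I'll check this with numbers.

```bash
python3 - <<'E'
from h import *
im=cv2.GaussianBlur(cv2.imread('pics/side5.png'),(0,0),.6);g=cv2.cvtColor(im,cv2.COLOR_BGR2GRAY).astype(float)
t=np.array([646.43,31.36,144.3])
for r in(237,238,239,240,241):
    w=np.clip(g[r,310:324].max()*0+115-g[r,312:322],0,None);print(r,(w*np.arange(312,322)).sum()/w.sum(),g[r,308:326].astype(int))
print('col317',list(zip(range(215,262),g[215:262,316].astype(int))))
u=np.array([np.cos(.902),np.sin(.902),0])
print('axis at head bottom',proj('side',t-[0,0,4.5]),'front edge',proj('side',t-[0,0,4.5]+12*u),'mid rod',proj('side',t-[0,0,36]),'top face front',proj('side',t+[0,0,37.5]+12*u))
I={'side':cv2.imread('pics/side5.png')}
show(I,'ring',56,{'side':((317,251),11,0,105)})
print(proj('side',[646.3,31.4,56]),proj('side',[646.9,32,56]))
E
```

```text
237 316.3009708737864 [132 128 125 122 122 119 105  94  90  90  96 112 125 126 129 133 135 135]
238 316.38947368421054 [132 130 129 131 130 125 111  93  90  91  98 112 127 130 131 134 134 135]
239 316.4479166666667 [134 133 133 131 130 126 112  94  89  90  97 112 126 131 132 133 134 134]
240 316.55445544554453 [135 132 133 132 133 126 112  95  88  89  96 109 124 130 131 133 132 132]
241 316.57608695652175 [136 136 134 135 136 127 113  97  90  91  97 110 125 131 130 132 130 130]
col317 [(215, np.int64(61)), (216, np.int64(96)), (217, np.int64(87)), (218, np.int64(49)), (219, np.int64(32)), (220, np.int64(48)), (221, np.int64(59)), (222, np.int64(62)), (223, np.int64(62)), (224, np.int64(86)), (225, np.int64(125)), (226, np.int64(133)), (227, np.int64(120)), (228, np.int64(110)), (229, np.int64(109)), (230, np.int64(108)), (231, np.int64(108)), (232, np.int64(109)), (233, np.int64(110)), (234, np.int64(107)), (235, np.int64(98)), (236, np.int64(92)), (237, np.int64(90)), (238, np.int64(90)), (239, np.int64(89)), (240, np.int64(88)), (241, np.int64(90)), (242, np.int64(92)), (243, np.int64(92)), (244, np.int64(88)), (245, np.int64(87)), (246, np.int64(93)), (247, np.int64(115)), (248, np.int64(163)), (249, np.int64(212)), (250, np.int64(227)), (251, np.int64(226)), (252, np.int64(225)), (253, np.int64(228)), (254, np.int64(218)), (255, np.int64(173)), (256, np.int64(96)), (257, np.int64(64)), (258, np.int64(87)), (259, np.int64(120)), (260, np.int64(137)), (261, np.int64(162))]
axis at head bottom [315.69265641 230.72925799] front edge [315.84031395 236.53682437] mid rod [315.85814281 238.37624381] top face front [315.60829581 225.77355975]
ring side w [645.3  30.5] rect [644.   31.5] [39.8 34.6] 14.4
[316.17595003 250.12395481] [316.13615776 250.50945065]
```

```bash
python3 - <<'E'
from h import *
im=cv2.imread('pics/side5.png');g=cv2.cvtColor(im,cv2.COLOR_BGR2GRAY).astype(int)
t=np.array([646.43,31.36,144.3])
print('cols 306..327');
for r in range(242,261): print(r,g[r,306:328])
print('head');
for r in range(214,224): print(r,g[r,306:328])
print('dot exp',proj('side',t+[0,0,37.5]),'right',Rm('side')[:,0])
I=cv2.imread('pics/side2.png');G=cv2.cvtColor(I,cv2.COLOR_BGR2GRAY).astype(int)
print('before');
for r in range(242,261): print(r,G[r,306:328])
E
```

```text
cols 306..327
242 [133 136 135 137 136 135 137 132 110  96  92  89  92 111 130 134 127 130
 133 133 133 130]
243 [134 135 132 129 135 134 123 111  99  91  94  89  82  92 110 129 125 130
 129 131 133 132]
244 [130 134 137 140 129 112  85  69  70  80  88  91  81  67  75  94 120 129
 134 131 131 129]
245 [132 131 134 128 115  81  58  52  72  86  85  90  81  67  58  62  93 118
 130 134 133 133]
246 [131 131 131 112  79  59  58  68  79  88  91  89  86  75  58  53  68 101
 128 135 127 122]
247 [133 133 120  90  61  54  70  97 102 114 106 109 101  99  75  57  55  79
 112 131 133 134]
248 [132 129 106  70  52  67  89 108 134 156 165 157 150 132 103  76  55  64
  94 119 130 134]
249 [137 125  98  60  53  77 119 166 198 218 221 222 219 197 156 100  67  55
  78 106 132 133]
250 [133 125  94  59  55 107 184 220 229 232 231 226 231 230 205 148  86  55
  70 109 135 137]
251 [130 121  86  50  73 150 211 232 230 229 225 226 225 231 227 189 114  60
  69 114 134 134]
252 [134 132  99  61  75 168 224 233 228 227 223 225 226 230 227 186 103  63
  80 121 137 135]
253 [135 128 103  66  64 127 192 226 229 
[... 2727 characters left out ...]
3 193 143  87  90
 142 195 216 216]
254 [211 208 177 109  79  88 132 181 207 213 212 209 206 191 154 103  75 115
 175 212 213 217]
255 [209 210 198 167 109  74  82 122 156 176 177 167 153 129  96  84  96 146
 192 218 218 216]
256 [207 210 215 204 171 113  70  70  92 103 104  96  92  83  86 105 144 194
 211 213 213 216]
257 [212 211 210 215 205 167 110  85  81  79  78  70  82 102 134 160 191 215
 220 214 216 217]
258 [210 213 204 213 212 208 176 144 136 122 125 125 145 179 200 206 210 217
 214 217 216 212]
259 [212 211 210 214 217 212 211 202 203 203 204 210 209 217 214 217 214 214
 210 215 215 216]
260 [213 211 214 213 211 215 216 215 217 213 213 216 217 216 214 212 210 209
 213 214 214 215]
```

Emit:
jog_arm(
  targets=[
    {"xyz": [0.006,0.014,0],"spin": 0},
    {"xyz": [0,0,0],"spin": 0},
    {"xyz": [0,0,0.035],"spin": 0},
    {"xyz": [0,0,0.035],"spin": 0},
    {"xyz": [0,0,0.035],"spin": 0},
    {"xyz": [0,0,0.035],"spin": 0},
    {"xyz": [0,0,0.035],"spin": 0},
    {"xyz": [0,0,0],"spin": 0},
    {"xyz": [0,0,0],"spin": 0},
    {"xyz": [0,0,0],"spin": 0},
  ],
)

```text
time: 29.35
tool_pos: [647.7, 31.1, 130.5]
tcp_rot: [3.141, -0.0, 0.902]
contact_force: [-0.1, 1.0, -2.3]
grip_width: 24.0
finger_force: 29.9
```

```bash
python3 - <<'E'
from h import *
o=bot.get_obs();print(o['time'],o['tool_pos'])
t=o['tool_pos']
im=bot.capture('side');cv2.imwrite('pics/side6.png',im)
print('exp',proj('side',t-[0,0,66.5]),proj('side',t-[0,0,40]))
g=cv2.cvtColor(im,cv2.COLOR_BGR2GRAY).astype(int)
for r in range(238,259): print(r,g[r,306:328])
cv2.imwrite('pics/z8.png',crop(im,290,215,55,60,9))
E
```

```text
29.35 [647.67100962  31.0594532  130.46669556]
exp [315.49546154 248.68456293] [315.35374173 242.77858332]
238 [116 117  96  81  86 102 110 106 108 106 104 108 100 109 100 101  90 102
 117 126 129 131]
239 [131 128 120 108 102 106 113 109  97  92  93  89  88  92  95  92 106 119
 129 129 134 133]
240 [137 137 137 126 124 120 118  95  90  83  85  96  98 110 117 121 128 130
 136 130 133 131]
241 [133 136 133 133 136 133 126 115  93  87  91  92 105 122 128 130 132 128
 130 134 130 131]
242 [136 134 131 132 136 135 138 119 100  91  93  90  98 116 129 128 129 129
 132 128 136 128]
243 [136 133 132 139 138 135 122 105  88  88  93  88  82  96 111 127 130 130
 126 127 138 129]
244 [125 135 139 137 131 110  86  71  76  83  94  84  68  59  75  92 116 129
 131 126 130 134]
245 [132 130 131 126 113  84  58  49  71  86  95  85  71  60  50  66  90 117
 134 129 131 134]
246 [129 125 131 111  85  56  59  62  74  88  92  85  79  66  57  50  68 100
 130 132 128 133]
247 [129 137 119  90  63  53  71  86  89  85  87  88  89  94  79  57  57  76
 105 129 137 127]
248 [135 129 105  66  54  66  85 103 101  8
[... 301 characters left out ...]
0 226 192 114  63
  73 108 129 136]
252 [134 127 101  54  78 166 222 233 233 228 227 227 230 230 226 184 102  60
  85 110 128 136]
253 [128 128 108  68  60 120 192 222 230 231 228 228 231 227 204 143  75  53
  89 119 136 138]
254 [131 133 114  79  57  66 123 190 216 227 227 224 221 206 154  89  51  67
  99 133 136 136]
255 [128 128 129 112  78  57  65 111 161 181 186 171 154 123  82  49  58  86
 119 133 137 133]
256 [132 131 133 127 109  79  52  50  71  86  80  79  69  58  57  68  91 115
 129 134 134 137]
257 [135 132 129 133 123 107  82  70  53  50  57  50  54  71  83  99 119 133
 140 131 133 136]
258 [131 132 130 131 131 130 124 104  89  79  86  82  93 107 124 126 136 134
 136 137 138 135]
```

View pics/z8.png

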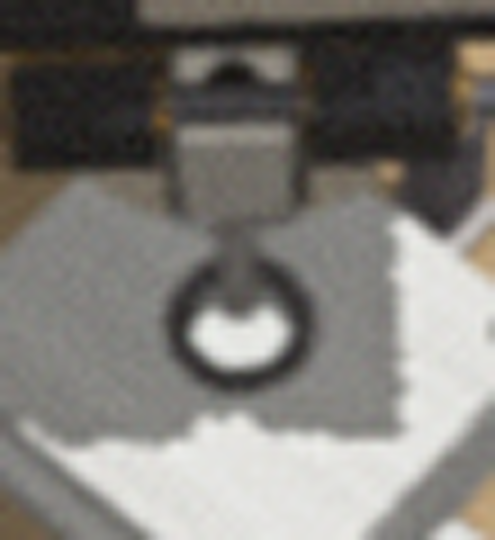

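The rod tip is entering the ring (side view tip ≈ (316,249.8), ring ≈ (316.1,250.1)), well inside the clearance. I'll nudge slightly toward the camera and lower.

Emit:
jog_arm(
  targets=[
    {"xyz": [0.009,0,0],"spin": 0},
    {"xyz": [0,0,0],"spin": 0},
    {"xyz": [0,0,0.03],"spin": 0},
    {"xyz": [0,0,0.03],"spin": 0},
    {"xyz": [0,0,0.03],"spin": 0},
    {"xyz": [0,0,0.03],"spin": 0},
    {"xyz": [0,0,0],"spin": 0},
    {"xyz": [0,0,0],"spin": 0},
    {"xyz": [0,0,0],"spin": 0},
    {"xyz": [0,0,0],"spin": 0},
  ],
)

```text
time: 30.65
tool_pos: [648.1, 31.6, 120.8]
tcp_rot: [3.141, -0.0, 0.902]
contact_force: [-0.5, 0.6, -1.1]
grip_width: 23.7
finger_force: 29.9
```

```bash
python3 - <<'E'
from h import *
o=bot.get_obs();print(o['time'],o['tool_pos'])
t=o['tool_pos']
im=bot.capture('side');cv2.imwrite('pics/side7.png',im)
print('exp',proj('side',t-[0,0,66.5]),proj('side',[646.3,31.4,56]))
g=cv2.cvtColor(im,cv2.COLOR_BGR2GRAY).astype(int)
for r in range(244,258): print(r,g[r,306:328])
E
```

```text
30.65 [648.10998266  31.62397112 120.80984173]
exp [315.55634698 251.09495098] [316.17595003 250.12395481]
244 [126 128 135 134 133 113  85  73  75  85  88  89  74  64  72  98 117 130
 130 126 133 130]
245 [131 134 138 127 112  84  59  54  73  85  93  88  71  55  52  65  90 120
 130 127 133 130]
246 [130 133 120 113  79  56  55  70  77  90  91  85  81  66  54  49  67 100
 130 133 129 130]
247 [129 131 123  89  63  54  76  88  92  88  93  90  92  91  76  60  54  74
 112 132 136 134]
248 [132 130 104  70  54  65  85  95  95  87  86  90 110 110 101  73  58  61
  87 120 129 130]
249 [136 124  98  61  48  72 118 127 114  95  87  95 141 172 153 101  66  58
  77 108 130 135]
250 [135 121  86  58  52 110 177 196 158  92  78  97 156 204 204 154  86  52
  77 106 132 133]
251 [134 118  85  50  76 152 217 222 182 112  80  97 160 212 226 189 113  56
  72 110 133 135]
252 [134 127  96  56  75 162 223 231 206 154 120 142 188 227 226 187 104  61
  83 116 140 133]
253 [127 128 103  65  58 124 190 227 227 210 199 208 225 227 210 151  74  58
  87 120 133 135]
254 [132 130 111  83  56  65 126 187 219 232 221 226 224 200 156  87  51  65
 100 132 139 133]
255 [130 127 127 108  79  54  67 109 157 183 184 171 153 122  80  50  60  88
 117 133 139 133]
256 [132 128 133 130 112  76  51  54  74  89  84  82  72  58  54  64  86 109
 129 137 133 135]
257 [130 126 131 134 129 109  84  66  53  44  50  49  56  68  88 105 121 132
 138 132 137 135]
```

The tip is centred in the hole to well under 1 mm in the side view. I lower it to the final height.

Emit:
jog_arm(
  targets=[
    {"xyz": [0,0,0.034],"spin": 0},
    {"xyz": [0,0,0.034],"spin": 0},
    {"xyz": [0,0,0.034],"spin": 0},
    {"xyz": [0,0,0.034],"spin": 0},
    {"xyz": [0,0,0.034],"spin": 0},
    {"xyz": [0,0,0.034],"spin": 0},
    {"xyz": [0,0,0.034],"spin": 0},
    {"xyz": [0,0,0.034],"spin": 0},
    {"xyz": [0,0,0],"spin": 0},
    {"xyz": [0,0,0],"spin": 0},
  ],
)

```text
time: 31.95
tool_pos: [648.1, 31.6, 99.0]
tcp_rot: [3.141, -0.0, 0.902]
contact_force: [-0.4, 0.3, -1.1]
grip_width: 24.1
finger_force: 29.9
```

Emit:
jog_arm(
  targets=[
    {"xyz": [0,0,0],"spin": 0},
    {"xyz": [0,0,0],"spin": 0},
    {"xyz": [0,0,0],"spin": 0},
    {"xyz": [0,0,0],"spin": 0},
    {"xyz": [0,0,0],"spin": 0},
    {"xyz": [0,0,0],"spin": 0},
    {"xyz": [0,0,0],"spin": 0},
    {"xyz": [0,0,0],"spin": 0},
    {"xyz": [0,0,0],"spin": 0},
    {"xyz": [0,0,0],"spin": 0},
  ],
)

```text
time: 33.2
tool_pos: [648.1, 31.6, 98.9]
tcp_rot: [3.142, 0.0, 0.902]
contact_force: [0.1, -0.4, -1.6]
grip_width: 23.9
finger_force: 29.9
```

```bash
python3 - <<'E'
from h import *
o=bot.get_obs();print(o['time'],o['tool_pos'],o['contact_force'],o['finger_force'],abs(o['dq']).max())
g=cv2.cvtColor(bot.capture('side'),cv2.COLOR_BGR2GRAY).astype(int)
for r in range(247,257): print(r,g[r,306:328])
E
```

```text
33.2 [648.05158792  31.64715767  98.9418596 ] [ 0.06975306 -0.3733604  -1.64918101] 29.858484864234924 0.0016299035935883918
247 [129 132 115  87  70  80  93  96 100  93  91  85  84  86  80  71  56  73
 107 129 131 129]
248 [131 131 107  71  52  71  91  98  87  84  87  83 102 111 100  78  54  62
  87 120 133 135]
249 [135 129  99  60  41  71 109 132 116  90  88  95 132 162 150 105  66  52
  77 109 128 132]
250 [128 117  90  54  54 108 175 196 150  98  85  97 134 193 194 152  82  56
  73  98 130 130]
251 [126 119  87  57  71 150 209 212 164 102  86  86 130 198 225 191 111  62
  65 107 129 130]
252 [135 128  96  60  80 167 223 228 178 107  84  87 134 196 220 186  99  58
  76 114 132 131]
253 [128 128 105  67  52 125 191 226 189 108  85  91 131 187 202 144  76  58
  89 119 133 133]
254 [130 128 111  78  57  70 127 180 167 108  85  91 122 158 146  88  53  67
 104 133 130 132]
255 [130 130 128 103  76  54  69  95 101  81  73  72  84  88  76  47  55  85
 116 133 138 133]
256 [130 126 136 125 106  78  53  50  52  53  56  59  55  52  48  66  90 113
 135 133 134 138]
```

```bash
python3 -c "
from plant import bot
print(bot.close_job())"
```

```text
the job is handed in; nothing more can be done
None
```

I handed the job in at about 33 s. The tray is pushed home against the back stop with the dish visible under the hole. The probe is held still in the grip with its tip about 32 mm above the bench. In the last side view it sits within about 1 mm of the hole centre, and the force readings showed no sign of it touching anything. No verdict came back, so the pass is unconfirmed.

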